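# Fit a new filter tube in the desoldering station and reset its filter alarm

## Task

Take the new white filter tube with the blue cap from the rack and push it fully home, past the sprung jaws, in the blue-ringed socket of the desoldering station. Then take the orange stylus from the stand, press the small red reset button in the yellow-ringed well right down with its tip and keep it down for a second, let the button come up, and put the stylus back upright in its empty stand hole. Leave the two spent brown tubes, the green screwdriver and the flux bottle undisturbed.

Things in the scene. Friction and masses are not known exactly. Their poses are not given: they have to be found in the camera images.
- station: Grey desoldering station, fixed, 130 mm deep (its x) by 190 mm wide (its y); its flat top panel is 82 mm above the table, with the socket and the reset well in it. Behind the panel, from 65 to 115 mm along its own +x and over its whole width, stands a tower 125 mm high above the table. A fixed black knob (20 mm across, 12 mm high) stands on the panel at x -42, y -68 mm. Origin: centre of the panel's footprint, on the table; z up; its front, with the display, faces its own -x.
- socket_mouth (a point): Centre of the round socket's mouth, level with the panel top, marked by a blue ring 32 mm across. The bore is vertical, 23 mm in diameter and 32 mm deep. Four black sprung rubber jaws stick into it, about 18 mm below the mouth, leaving 16 mm between them: a tube let go stops on them, and it takes a push of roughly 5 to 10 N to drive it past them to the bottom. Once home it stays, standing 48 mm above the panel. Axes as the station's.
- socket_bottom (a point): Centre of the socket's flat bottom, 32 mm below the panel top. The tube's foot rests here when it is fully home.
- well_mouth (a point): Centre of the mouth of the reset well, level with the panel top, marked by a yellow ring about 20 mm across. The well is vertical and 11 mm in diameter; its centre is 49 mm from the centre of the socket, where the fitted tube then stands.
- reset_top (a point): Centre of the top of the red reset button, 8 mm across, in the well, 7 mm below the panel top when it is up. Moves with the button.
- reset (a joint): Travel of the reset button: 0 m up, 0.004 m fully pressed (down). Sprung: it begins to move at about 1.2 N, takes 3.6 N fully down and comes up by itself.
- rack: Aluminium filter rack, fixed, 165 (its x) by 60 by 25 mm high. Three round pockets, 24 mm in diameter and 15 mm deep, in a row along its x at -54, 0 and +54 mm; each holds a standing filter tube. Origin: centre of its underside; z up.
- filter: The new filter tube: white rigid tube 20 mm in diameter and 80 mm long, 45 g, with a blue cap and a thin black band; its foot tapers to 15 mm across over the last 6 mm. It stands upright in one of the rack's pockets, its foot 10 mm above the table. Origin: centre of its foot; z up along the tube.
- filter_top (a point): Centre of the top of the new filter tube, 80 mm above its foot.
- spent1: Spent filter tube, dark brown with grey cap, otherwise the size of the new one, in another pocket of the rack. To be left alone. Origin: centre of its foot.
- spent2: Another spent filter tube, like spent1, in the remaining pocket. To be left alone. Origin: centre of its foot.
- stand: Black tool stand, fixed, 115 (its x) by 50 by 50 mm high, with two vertical holes 10 mm in diameter and 46 mm deep in a row along its x at -27 and +27 mm. The stylus hangs in one, the screwdriver in the other. Origin: centre of its underside; z up.
- stand_hole0 (a point): Centre of the mouth of the stand's hole at x -27 mm, level with its top (50 mm above the table). Axes as the stand's.
- stand_hole1 (a point): Centre of the mouth of the stand's hole at x +27 mm, level with its top. Axes as the stand's.
- stylus: The stylus: round orange handle 14 mm in diameter and 70 mm long above a steel shank 40 mm long (6 mm in diameter next to the handle, 4 mm over the last 22 mm), 110 mm in all, 40 g. It stands upright, tip down, in one of the stand's holes, the handle's shoulder resting on the stand's top. Origin: its tip; z from the tip up along the handle.
- stylus_tip (a point): The flat tip of the stylus, the point that presses. In the stand it is 40 mm below the stand's top.
- stylus_grip (a point): A point on the axis of the stylus handle, 80 mm above the tip (the handle's middle is at 75 mm).
- driver: Screwdriver with a round green handle 20 mm in diameter, otherwise shaped like the stylus, 110 mm long, in the other hole of the stand. To be left alone. Origin: its tip.
- flux: Amber flux bottle with white cap, 34 mm in diameter and 100 mm high, standing on the table in front of the station. To be left alone. Origin: centre of its underside.
Mind the look-alikes: they are no part of the job. Of the things shaped like the filter, the white one is meant. Several things have the shape of the stand; the one meant has the colours described above.

How it is judged:
On the way, in this order (a step that is already met when the one before it is completed fails the run):
1. the new filter tube is fully home in the socket (horizontal distance between filter and socket_bottom below 0.004 m and z of filter in the frame of socket_bottom between -0.003 and 0.003 m and angle between filter's own z axis and vertical below 0.12 rad), for 0.2 s.
2. with the tube home, the stylus tip presses the reset button nearly all the way down and keeps it there (all of step 1 and value of joint reset above 0.003 m and contact force between stylus and reset above 0.5 N), for 0.5 s.
At the end, for the whole second after the job is handed in: New tube upright, foot within 3 mm of the socket bottom; button up (within 1 mm); stylus released, at rest, upright, tip down in a stand hole: within 6 mm of its axis, tip 36 mm or more below the stand top; spent tubes, screwdriver and flux upright, within 30 mm of their start (all of step 1 and value of joint reset below 0.001 m and ((x of stylus_tip in the frame of stand_hole0 between -0.006 and 0.006 m and y of stylus_tip in the frame of stand_hole0 between -0.006 and 0.006 m and z of stylus_tip in the frame of stand_hole0 below -0.036 m) or (x of stylus_tip in the frame of stand_hole1 between -0.006 and 0.006 m and y of stylus_tip in the frame of stand_hole1 between -0.006 and 0.006 m and z of stylus_tip in the frame of stand_hole1 below -0.036 m)) and angle between stylus's own z axis and vertical below 0.15 rad and linear speed of each of stylus, filter below 0.02 m/s and distance of each of spent1, spent2, driver, flux from where it was at the start of the episode below 0.03 m and angle between each of spent1, spent2, driver, flux's own z axis and vertical below 0.3 rad); the robot touches nothing.
It fails at once if the first spent filter tube is moved more than 30 mm or tipped over (distance of spent1 from where it was at the start of the episode above 0.03 m or angle between spent1's own z axis and vertical above 0.3 rad).
It fails at once if the second spent filter tube is moved more than 30 mm or tipped over (distance of spent2 from where it was at the start of the episode above 0.03 m or angle between spent2's own z axis and vertical above 0.3 rad).
It fails at once if the screwdriver is moved more than 30 mm or tipped over (distance of driver from where it was at the start of the episode above 0.03 m or angle between driver's own z axis and vertical above 0.3 rad).
It fails at once if the flux bottle is moved more than 30 mm or tipped over (distance of flux from where it was at the start of the episode above 0.03 m or angle between flux's own z axis and vertical above 0.3 rad).
It also fails if it takes over 72 s, if anything falls off the work surface, if the arm or the gripper's body presses on something with over 40 N, if the wrist force passes 120 N, or if a joint passes its speed limit or range.

## Robot

A 6-joint arm with a two-finger parallel gripper is mounted at the origin on the work surface. World frame = base frame: x ahead of the robot, y to its left, z up, the work surface at z = 0. Lengths are in m, angles in rad, forces in N, time in s.
With the tool pointing down it reaches from about 0.3 to 0.775 m from the base axis. Payload 14.6 kg.
Tool frame: the origin (TCP) lies at the very end of the fingers, on their centre line; the grasp point (between the pads) lies 19 mm behind it (manip.tcp_to_grasp is the distance from the TCP to the grasp point, in m); z points along the fingers, y is the line along which they close (so a half turn about z gives the same grasp; the last joint's range is limited). The gripper opens to 85 mm and grips with 20 to 120 N. Pads are 22 mm wide; open, the fingers measure 114 mm over their backs; the gripper's body (76 mm by 85 mm) begins 54 mm behind the grasp point. The pads swing forward as they close: fully open they stand 13 mm farther back than shut.
Start: joints at [1.164, 0.3, 1.521, -0, 1.321, -0.067], TCP at [0.183, 0.519, 0.231] pointing down, gripper open.
Joint ranges: [-3.03, 3.03], [-0.79, 2.21], [0.23, 2.52], [-1.04, 4.18], [0, 3.07], [-2.55, 2.55]. Speed limits (rad/s): [2.22, 2.22, 2.57, 3.14, 3.14, 3.14].

## Interface

Orientations are given as a rotation vector (axis times angle).
In Python, from workcell import readout, grab_frame, camera_info, finish_job, manip gives the robot as it stands.
- The arm moves only by the tool step_arm, never from a script. Its arguments are lists of equal length, an entry for each row: "turn": the turn, a rotation vector about the tool's x, y, z in units of 30 degrees (1.0 is 30 degrees), a list of three; "xyz": the shift along the tool's x, y, z in units of 0.25 m (1.0 is 0.25 m), a list of three; "grip": the opening, from -1 (shut) to 1 (fully open), so that 0 is half open. A call has 1 to 20 rows; each row is the pose to reach, as a shift and turn from the pose commanded when the call began, along the tool's axes at that moment; what a row does not reach only later rows make up. A row lasts 1/12 s, in which the tool goes at most 41.7 mm and 7.16 degrees, less where a joint would pass 70% of its speed; a pose out of reach is approached as far as the arm can. A call with a number of a shift or a turn outside -1 to 1 is refused whole. A call with a gripper value outside its range is refused whole. The fingers move at their own pace and stop on an object; "squeeze" is the grip in N (left out, the last holds). Time passes only in rows, so rows that repeat a pose let the fingers close. It gives the time, the measured TCP pose, the force, the opening and the grip force at its end, in the units of the state.
- readout.read_state(): the state, without advancing time (a new reading comes with each control period).
- grab_frame(name): name is "scene" or "top"; returns (picture, depth): 480x640x3 uint8, red, green, blue; 480x640 float32, m along the optical axis (not along the pixel's ray), 0 where there is no reading.
- camera_info(name): a dict with "vfov" (degrees; the focal length in pixels is half the picture's height over the tangent of half this angle, whatever the lens; pixels are square), "cx", "cy" (the principal point, pixels), "position" and "attitude" of the camera in the world. Camera axes: x right, y up, looking along -z (the intrinsics and any distortion apply to the point x, -y, -z); pixel columns grow to the right and rows downward; lengths in m; the calibration is good to about 2 mm. A picture is of the moment at which its call begins. camera_info takes no time and is no camera call.
- finish_job(): hands the job in; it is judged then, once.
The state is a dict: "t": time; "q": joint angles; "qvel": joint speeds; "joint_torque": joint torques, N m; "position": TCP position; "tcp_rot": TCP orientation; "contact_force": force on the tool from outside, world axes, zero at the start; "ft_torque": the same for the moment, N m; "finger_gap": opening from 0.0 (shut) to 1.0 (fully open); "gripper_force": force on a finger pad.
Only numpy, scipy, OpenCV 4.12 (cv2) and the standard library are available. Lean on these libraries where they do the work, as an engineer would, in place of code of your own. Each camera call takes 0.05 s, during which the arm holds its last target. There are 200 camera calls.

## Working session

There is one attempt and no reset: what is moved stays moved. The work goes in short steps, Python scripts to look and compute and a tool call to move; the robot and the scene stay as the last step left them, time stands still between calls to the robot, and variables do not carry over. Pictures are saved under pics/ and viewed, at most 10 in all, crops included, and the job is handed in when it is done.

Besides the shell and the picture viewer there is one more tool, called after ">>>" by a JSON object that holds its "fn" and its "kwargs", one argument or row to a line. step_arm: Moves the arm, as the interface text tells. Shifts and turns lie within -1 to 1; 1 stands for 0.25 m of shift or 30 degrees of turn. Its arguments: {"type":"object","properties":{"turn":{"type":"array","items":{"type":"array","items":{"type":"number"}}},"xyz":{"type":"array","items":{"type":"array","items":{"type":"number"}}},"grip":{"type":"array","items":{"type":"number"}},"squeeze":{"type":"number"}},"required":["turn","xyz","grip"]}

```bash
mkdir -p pics; cat > h.py <<'E'
import numpy as np, cv2
from scipy.spatial.transform import Rotation as R
from workcell import readout, grab_frame, camera_info, finish_job, manip
def K(n):
    c=camera_info(n); return c,240/np.tan(np.radians(c['vfov'])/2)
E
python3 - <<'E'
from h import *
for n in("scene","top"):
    p,d=grab_frame(n); cv2.imwrite(f"pics/{n}0.png",p[...,::-1]); np.savez(f"{n}0.npz",p=p,d=d); print(n,camera_info(n))
print(readout.read_state(), [a for a in dir(manip) if a[0]!='_'])
E
```

```text
scene {'vfov': 55.28284980008316, 'cx': 322.4852450882724, 'cy': 237.06549586002484, 'position': array([ 1.24690301, -0.02249477,  0.6488802 ]), 'attitude': array([0.72086627, 0.68469024, 1.42251617])}
top {'vfov': 50.36917641509357, 'cx': 320.5834747049378, 'cy': 240.30457423829844, 'position': array([ 0.3897667 , -0.02071822,  1.391483  ]), 'attitude': array([ 0.08100047, -0.09079994, -1.56869794])}
{'t': 0.1, 'q': array([ 1.16440809e+00,  3.00389468e-01,  1.52152672e+00, -2.06249209e-05,
        1.32068400e+00, -6.66103708e-02]), 'qvel': array([-0.00147435, -0.00385633, -0.00180838,  0.00086701,  0.00237084,
       -0.00138588]), 'joint_torque': array([ 4.52202039e-05, -5.44380140e+01, -3.62367439e+01, -1.03266193e-04,
        3.07602226e-03,  6.78460168e-06]), 'position': array([0.18323268, 0.51835886, 0.23078909]), 'tcp_rot': array([-5.31113519e-01, -3.09615234e+00,  1.54582411e-03]), 'contact_force': array([-0.95413637, -0.30019603, -0.39073267]), 'ft_torque': array([ 0.05515771,  0.0145726 , -0.01564268]), 'gripper_force': 0.0, 'finger_gap': 0.9988834649327482} ['Unreachable', 'tcp_to_grasp']
```

View pics/scene0.png

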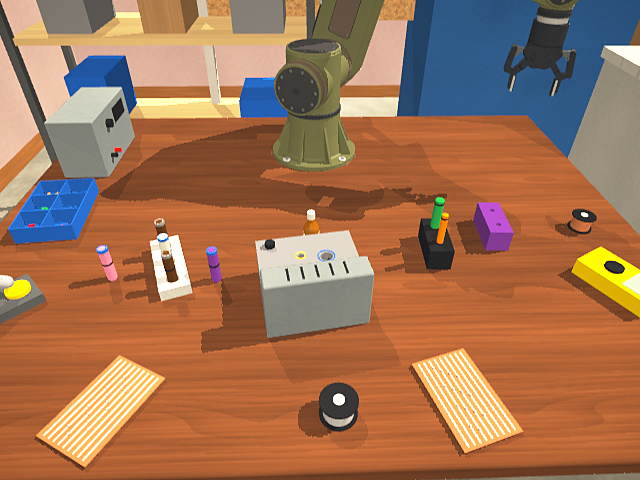

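View pics/top0.png

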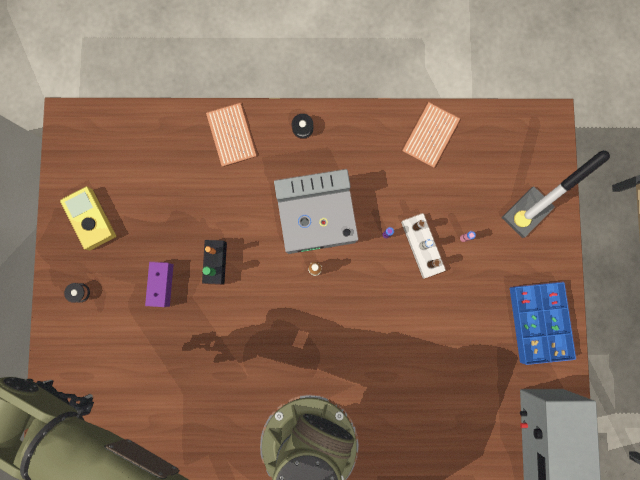

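The scene view shows the robot, the station (socket about (326,256), well (300,255)) and the rack with brown, white and brown tubes (white at (163,240)). The stylus is orange at (443,228).

In the top view the socket is at (305,221), the well (323,222), the white tube (428,243), the stylus (208,250), the green driver (207,271) and the flux (315,268).

Candidates for the filter:
- White with blue cap, rack middle (428,243): this is the one.
- Brown at (419,224) and (433,264), purple at (389,232), pink at (468,236): not wanted.

Candidates for the stylus: orange (208,250) is right, green (207,271) is the screwdriver. For the stand, black (214,262) is right, purple (158,284) is not.

```bash
cat >> h.py <<'E'
def w2p(n,X):
    c,f=K(n); X=np.atleast_2d(X); q=(X-c['position'])@R.from_rotvec(c['attitude']).as_matrix()
    return np.c_[c['cx']+f*q[:,0]/-q[:,2], c['cy']-f*q[:,1]/-q[:,2]]
def p2w(n,u,v,z=None,d=None):
    c,f=K(n); r=R.from_rotvec(c['attitude']).as_matrix()@np.array([(u-c['cx'])/f,-(v-c['cy'])/f,-1])
    s=d if z is None else (z-c['position'][2])/r[2]
    return c['position']+s*r
E
python3 - <<'E'
from h import *
t=np.load('top0.npz'); s=np.load('scene0.npz')
def crop(p,x,y,w,h,k): return cv2.resize(p[y:y+h,x:x+w,::-1],None,fx=k,fy=k,interpolation=cv2.INTER_CUBIC)
a=crop(t['p'],270,165,100,100,4); b=crop(t['p'],380,200,100,100,4)[:, :400]
m=np.vstack([np.hstack([crop(t['p'],270,180,100,75,4),crop(t['p'],380,205,100,75,4)]),np.hstack([crop(s['p'],250,220,100,50,4),crop(s['p'],135,215,100,50,4)])])
cv2.imwrite('pics/m.png',m)
def dw(n,D,u,v): return p2w(n,u,v,d=D['d'][v,u]).round(4)
for nm,u,v in [('panel',290,235),('panel2',340,215),('tower',315,185),('filt',428,243),('sty',208,250),('drv',207,271),('stand',215,262),('table',360,290),('flux',315,267)]: print(nm,dw('top',t,u,v))
E
```

```text
panel [0.5474 0.0501 0.0817]
panel2 [ 0.6003 -0.0794  0.0786]
tower [ 0.6698 -0.0145  0.1234]
filt [ 0.5262 -0.3051  0.0876]
sty [0.5049 0.2526 0.1195]
drv [0.4523 0.2531 0.1228]
stand [0.4793 0.2478 0.0533]
table [ 0.407  -0.1368 -0.0041]
flux [ 0.4637 -0.0147  0.0995]
```

View pics/m.png

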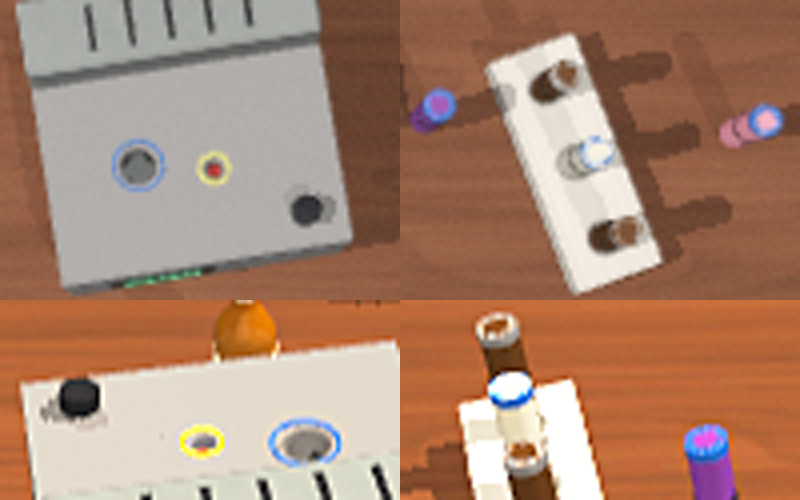

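The crops show the white tube with the blue ring cap at top-view (428,243), between the two brown ones. The socket ring is at about (304.5,221.5) and the well ring at (323,222). The choice stands, so I'll measure by colour in both views.

```bash
cat >> h.py <<'E'
def seg(p,box,lo,hi):
    x,y,w,h=box; k=4
    c=cv2.resize(p[y:y+h,x:x+w],None,fx=k,fy=k,interpolation=cv2.INTER_CUBIC)
    m=cv2.inRange(cv2.cvtColor(c,cv2.COLOR_RGB2HSV),lo,hi)
    pts=cv2.findNonZero(m)[:,0]
    (cx,cy),(a,b),_=cv2.fitEllipse(cv2.convexHull(pts))
    return x+(cx+.5)/k-.5, y+(cy+.5)/k-.5, a/k,b/k,len(pts)
B=((100,90,80),(118,255,255)); Y=((24,70,100),(34,255,255)); O=((5,180,150),(20,255,255)); G=((50,120,60),(80,255,255))
E
python3 - <<'E'
from h import *
t=np.load('top0.npz')['p']; s=np.load('scene0.npz')['p']
T={'sock':((292,208,25,27),B,.082),'well':((315,213,16,18),Y,.082),'filt':((421,234,14,16),B,.09),'sty':((200,240,16,20),O,.12),'drv':((199,262,16,16),G,.12)}
S={'sock':((313,245,26,20),B,.082),'well':((293,246,15,16),Y,.082),'filt':((155,230,18,17),B,.087),'sty':((434,208,18,40),O,None),'drv':((430,194,16,40),G,None)}
for k,(b,c,z) in T.items():
    e=seg(t,b,*c); print('top',k,np.round(e,2),p2w('top',e[0],e[1],z=z).round(4))
for k,(b,c,z) in S.items():
    e=seg(s,b,*c); print('scn',k,np.round(e,2),None if z is None else p2w('scene',e[0],e[1],z=z).round(4))
E
```

```text
top sock [304.17 220.84  12.51  13.11 192.  ] [0.5843 0.0136 0.082 ]
top well [323.1  221.7    8.29   8.54 400.  ] [ 0.5821 -0.0354  0.082 ]
top filt [428.66 242.38   6.44   7.81  19.  ] [ 0.5275 -0.3064  0.09  ]Traceback (most recent call last):
  File "<stdin>", line 6, in <module>
  File "h.py", line 17, in seg
    pts=cv2.findNonZero(m)[:,0]
        ~~~~~~~~~~~~~~~~~~^^^^^
TypeError: 'NoneType' object is not subscriptable
```

```bash
sed -i 's/^B=.*/B=((96,60,80),(120,255,255)); Y=((24,70,100),(34,255,255)); O=((10,195,170),(22,255,255)); G=((50,110,60),(85,255,255))/' h.py
python3 - <<'E'
from h import *
t=np.load('top0.npz')['p']; s=np.load('scene0.npz')['p']
print(cv2.cvtColor(t,cv2.COLOR_RGB2HSV)[250,203:214].tolist(), cv2.cvtColor(s,cv2.COLOR_RGB2HSV)[225,438:450].tolist())
T={'sock':((292,208,25,27),B,.082),'filt':((421,234,14,16),B,.09),'sty':((200,242,16,16),((5,120,150),(22,255,255)),.12),'drv':((199,262,16,16),G,.12)}
S={'sock':((313,245,26,20),B,.082),'well':((293,246,15,16),Y,.082),'filt':((155,230,18,17),B,.087)}
for n,im,D in(('top',t,T),('scene',s,S)):
  for k,(b,c,z) in D.items():
    try: e=seg(im,b,*c); print(n,k,np.round(e,2),p2w(n,e[0],e[1],z=z).round(4))
    except Exception as x: print(n,k,x)
E
```

```text
[[11, 139, 138], [177, 40, 70], [17, 131, 156], [17, 144, 235], [17, 141, 244], [17, 144, 244], [16, 147, 238], [13, 161, 168], [12, 169, 139], [12, 174, 152], [11, 175, 149]] [[70, 220, 196], [34, 171, 163], [12, 255, 245], [15, 255, 244], [16, 255, 247], [16, 255, 248], [16, 255, 249], [17, 255, 255], [17, 255, 255], [7, 152, 153], [10, 171, 167], [10, 177, 171]]
top sock [304.16 220.9   13.32  13.49 658.  ] [0.5842 0.0137 0.082 ]
top filt [428.48 242.68   7.73   8.28 108.  ] [ 0.5268 -0.3059  0.09  ]
top sty [209.11 249.54   6.1   10.18 547.  ] [0.506  0.2498 0.12  ]
top drv [ 208.74  270.86    8.41   14.06 1275.  ] [0.4528 0.2494 0.12  ]
scene sock [325.81 255.26  12.5   18.42 954.  ] [0.5827 0.0124 0.082 ]
scene well [299.98 254.99   8.68  11.74 783.  ] [ 0.5805 -0.0368  0.082 ]
scene filt [162.26 236.94   9.54  11.64 502.  ] [ 0.5236 -0.3088  0.087 ]
```

```bash
cat >> h.py <<'E'
def plan(x,y,z,ang,n=9):
    """calls (xyz units, turn-z units) to bring the TCP to x,y,z, tool down, closing axis at ang deg"""
    s=readout.read_state(); P=s['position'].copy(); M=R.from_rotvec(s['tcp_rot'])
    Y=R.from_euler('z',ang,degrees=True).apply([0,1,0]) if 0 else np.array([np.cos(np.radians(ang)),np.sin(np.radians(ang)),0])
    Z=np.array([0,0,-1.]); T=R.from_matrix(np.c_[np.cross(Y,Z),Y,Z])
    for i in range(n):
        dr=(M.inv()*T).as_rotvec()/np.radians(30); dp=M.inv().apply(np.array([x,y,z])-P)/.25
        if max(abs(dr).max(),abs(dp).max())<.002: break
        dr=(dr/max(1,abs(dr).max())).round(3); dp=(dp/max(1,abs(dp).max())).round(3)
        print('xyz',dp.tolist(),'turn',dr.tolist()); P=P+M.apply(dp*.25); M=M*R.from_rotvec(dr*np.radians(30))
E
python3 -c "
from h import *
plan(.525,-.307,.2,-69.5)"
```

```text
xyz [-0.899, -1.0, 0.047] turn [-0.0, 0.0, 1.0]
xyz [-1.0, -0.326, 0.037] turn [-0.0, 0.001, 1.0]
xyz [-1.0, 0.212, 0.036] turn [-0.0, 0.001, 1.0]
xyz [-0.115, 0.104, 0.005] turn [-0.001, 0.0, 1.0]
xyz [0.0, -0.001, 0.0] turn [0.0, 0.0, 0.668]
```

>>> {"fn": "step_arm", "kwargs": {
  "xyz": [
    [-0.9,-1,0.04],
    [-0.9,-1,0.04],
    [-0.9,-1,0.04],
    [-0.9,-1,0.04],
    [-0.9,-1,0.04],
    [-0.9,-1,0.04],
    [-0.9,-1,0.04],
    [-0.9,-1,0.04],
    [-0.9,-1,0.04],
    [-0.9,-1,0.04]
  ],
  "turn": [
    [0,0,1],
    [0,0,1],
    [0,0,1],
    [0,0,1],
    [0,0,1],
    [0,0,1],
    [0,0,1],
    [0,0,1],
    [0,0,1],
    [0,0,1]
  ],
  "grip": [1,1,1,1,1,1,1,1,1,1]
}}

```text
t: 0.93
position: [0.3128, 0.2062, 0.2213]
tcp_rot: [1.321, 2.85, 0.0]
contact_force: [-0.6, 0.6, 0.4]
finger_gap: 1.0
gripper_force: 0.0
```

>>> {"fn": "step_arm", "kwargs": {
  "xyz": [
    [-1,-0.326,0.04],
    [-1,-0.326,0.04],
    [-1,-0.326,0.04],
    [-1,-0.326,0.04],
    [-1,-0.326,0.04],
    [-1,-0.326,0.04],
    [-1,-0.326,0.04],
    [-1,-0.326,0.04],
    [-1,-0.326,0.04]
  ],
  "turn": [
    [0,0,1],
    [0,0,1],
    [0,0,1],
    [0,0,1],
    [0,0,1],
    [0,0,1],
    [0,0,1],
    [0,0,1],
    [0,0,1]
  ],
  "grip": [1,1,1,1,1,1,1,1,1]
}}

```text
t: 1.68
position: [0.4128, -0.0343, 0.2109]
tcp_rot: [-2.008, -2.415, 0.001]
contact_force: [0.1, -1.2, 0.1]
finger_gap: 1.004
gripper_force: 0.0
```

>>> {"fn": "step_arm", "kwargs": {
  "xyz": [
    [-1,0.21,0.04],
    [-1,0.21,0.04],
    [-1,0.21,0.04],
    [-1,0.21,0.04],
    [-1,0.21,0.04],
    [-1,0.21,0.04],
    [-1,0.21,0.04],
    [-1,0.21,0.04]
  ],
  "turn": [
    [0,0,1],
    [0,0,1],
    [0,0,1],
    [0,0,1],
    [0,0,1],
    [0,0,1],
    [0,0,1],
    [0,0,1]
  ],
  "grip": [1,1,1,1,1,1,1,1]
}}

```text
t: 2.35
position: [0.5108, -0.2708, 0.2003]
tcp_rot: [-2.564, -1.813, 0.001]
contact_force: [0.2, 0.6, -0.4]
finger_gap: 0.999
gripper_force: 0.0
```

>>> {"fn": "step_arm", "kwargs": {
  "xyz": [
    [-0.115,0.104,0],
    [-0.115,0.104,0],
    [-0.115,0.104,0],
    [-0.115,0.104,0],
    [-0.115,0.104,0],
    [-0.115,0.104,0]
  ],
  "turn": [
    [0,0,1],
    [0,0,1],
    [0,0,1],
    [0,0,1],
    [0,0,1],
    [0,0,1]
  ],
  "grip": [1,1,1,1,1,1]
}}

```text
t: 2.85
position: [0.5254, -0.3049, 0.2017]
tcp_rot: [2.945, 1.094, 0.0]
contact_force: [0.2, 0.5, 0.5]
finger_gap: 1.001
gripper_force: 0.0
```

>>> {"fn": "step_arm", "kwargs": {
  "xyz": [
    [0,0,0],
    [0,0,0],
    [0,0,0],
    [0,0,0],
    [0,0,0]
  ],
  "turn": [
    [0,0,0.67],
    [0,0,0.67],
    [0,0,0.67],
    [0,0,0.67],
    [0,0,0.67]
  ],
  "grip": [0.3,0.3,0.3,0.3,0.3]
}}

```text
t: 3.27
position: [0.5251, -0.3062, 0.2016]
tcp_rot: [3.09, 0.568, 0.0]
contact_force: [0.4, -0.2, 0.1]
finger_gap: 0.648
gripper_force: 0.0
```

```bash
python3 - <<'E'
from h import *
p,d=grab_frame('scene'); np.savez('scene1.npz',p=p,d=d)
s=readout.read_state(); P=s['position']; M=R.from_rotvec(s['tcp_rot']).as_matrix()
x,y,k=110,160,5
c=cv2.resize(p[y:y+120,x:x+150,::-1],None,fx=k,fy=k,interpolation=cv2.INTER_CUBIC)
for Q in (P,P+[0,0,.05],np.array([.5255,-.307,.09])):
    u=w2p('scene',Q)[0]; print(u); cv2.drawMarker(c,tuple(int(v) for v in ((u-[x,y]+.5)*k)),(255,0,255),0,14,1)
cv2.imwrite('pics/s1.png',c); print(P,s['q'])
E
```

```text
[150.26351868 187.94986374]
[143.8395025  163.63076219]
[162.6173997  236.32770538]
[ 0.52505831 -0.30634866  0.2014931 ] [-5.88412304e-01  4.52551170e-01  1.38259920e+00  4.47947093e-06
  1.30628923e+00  6.19157809e-01]
```

View pics/s1.png

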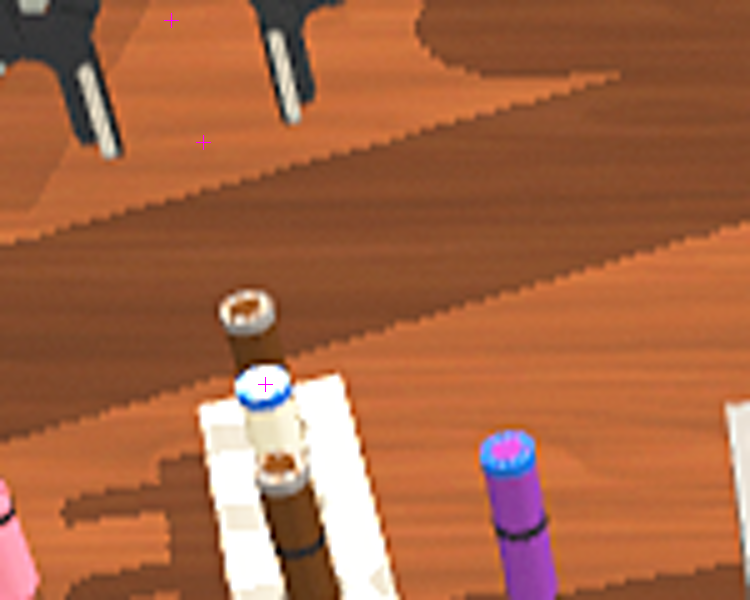

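The finger midpoint (about (203,139) in the crop) matches the projected TCP, and the tube top is at (264,384) as measured. Descending to grasp.

>>> {"fn": "step_arm", "kwargs": {
  "xyz": [
    [0,0,0.16],
    [0,0,0.32],
    [0,0,0.45],
    [0,0,0.54],
    [0,0,0.58],
    [0,0,0.58],
    [0,0,0.58],
    [0,0,0.58],
    [0,0,0.58],
    [0,0,0.58],
    [0,0,0.58],
    [0,0,0.58],
    [0,0,0.58],
    [0,0,0.58],
    [0,0,0.58],
    [0,0,0.58]
  ],
  "turn": [
    [0,0,0],
    [0,0,0],
    [0,0,0],
    [0,0,0],
    [0,0,0],
    [0,0,0],
    [0,0,0],
    [0,0,0],
    [0,0,0],
    [0,0,0],
    [0,0,0],
    [0,0,0],
    [0,0,0],
    [0,0,0],
    [0,0,0],
    [0,0,0]
  ],
  "grip": [0.3,0.3,0.3,0.3,0.3,0.3,-1,-1,-1,-1,-1,-1,-1,-1,-1,-1],
  "squeeze": 40
}}

```text
t: 4.65
position: [0.5257, -0.3075, 0.0582]
tcp_rot: [3.09, 0.557, 0.003]
contact_force: [-1.4, 0.2, 6.6]
finger_gap: 0.222
gripper_force: 38.9
```

>>> {"fn": "step_arm", "kwargs": {
  "xyz": [
    [0,0,-0.05],
    [0,0,-0.15],
    [0,0,-0.3],
    [0,0,-0.45],
    [0,0,-0.55],
    [0,0,-0.58],
    [0,0,-0.58]
  ],
  "turn": [
    [0,0,0],
    [0,0,0],
    [0,0,0],
    [0,0,0],
    [0,0,0],
    [0,0,0],
    [0,0,0]
  ],
  "grip": [-1,-1,-1,-1,-1,-1,-1]
}}

```text
t: 5.23
position: [0.5255, -0.3075, 0.2047]
tcp_rot: [3.088, 0.557, 0.006]
contact_force: [0.8, 0.1, -0.9]
finger_gap: 0.223
gripper_force: 39.1
```

```bash
python3 -c "
from h import *
plan(.5835,.013,.2,-80)
print(readout.read_state()['finger_gap'])"
```

```text
xyz [0.594, -1.0, 0.014] turn [0.007, -0.006, 0.348]
xyz [0.048, -0.131, 0.002] turn [0.0, -0.0, 0.0]
0.22279959970490995
```

>>> {"fn": "step_arm", "kwargs": {
  "xyz": [
    [0.1,-0.16,0],
    [0.2,-0.33,0],
    [0.29,-0.5,0],
    [0.39,-0.66,0],
    [0.5,-0.83,0],
    [0.59,-1,0.01],
    [0.59,-1,0.01],
    [0.59,-1,0.01]
  ],
  "turn": [
    [0,0,0.06],
    [0,0,0.12],
    [0,0,0.18],
    [0,0,0.24],
    [0,0,0.3],
    [0,0,0.35],
    [0,0,0.35],
    [0,0,0.35]
  ],
  "grip": [-1,-1,-1,-1,-1,-1,-1,-1]
}}

```text
t: 5.9
position: [0.5756, -0.0152, 0.1971]
tcp_rot: [-3.127, -0.28, 0.004]
contact_force: [-0.6, -0.1, -0.3]
finger_gap: 0.223
gripper_force: 39.3
```

>>> {"fn": "step_arm", "kwargs": {
  "xyz": [
    [0.03,-0.08,0],
    [0.048,-0.13,0],
    [0.048,-0.13,0],
    [0.048,-0.13,0],
    [0.048,-0.13,0]
  ],
  "turn": [
    [0,0,0],
    [0,0,0],
    [0,0,0],
    [0,0,0],
    [0,0,0]
  ],
  "grip": [-1,-1,-1,-1,-1]
}}

```text
t: 6.32
position: [0.5818, 0.0121, 0.1983]
tcp_rot: [3.13, 0.271, -0.001]
contact_force: [0.6, -0.3, -0.4]
finger_gap: 0.223
gripper_force: 39.3
```

```bash
python3 - <<'E'
from h import *
p,d=grab_frame('scene'); p2,d2=grab_frame('top'); np.savez('s2.npz',p=p,d=d,p2=p2,d2=d2)
s=readout.read_state(); P=s['position']; print(P,s['tcp_rot'])
k=5
def mk(p,n,x,y,w,h,Qs):
    c=cv2.resize(p[y:y+h,x:x+w,::-1],None,fx=k,fy=k,interpolation=cv2.INTER_CUBIC)
    for Q in Qs:
        u=w2p(n,Q)[0]; print(n,u.round(1)); cv2.drawMarker(c,tuple(int(v) for v in ((u-[x,y]+.5)*k)),(255,0,255),0,10,1)
    return c
Q=[P-[0,0,.046],P+[0,0,.034],np.array([.5835,.013,.082])]
cv2.imwrite('pics/s2.png',np.hstack([mk(p,'scene',280,155,80,118,Q),mk(p2,'top',265,165,80,118,Q)]))
E
```

```text
[0.58191489 0.0118904  0.19856045] [ 3.12990426e+00  2.70454541e-01 -6.13923619e-04]
scene [326.  225.3]
scene [326.5 187.7]
scene [326.2 255.5]
top [304.1 217.6]
top [303.2 212.2]
top [304.4 221.1]
```

View pics/s2.png

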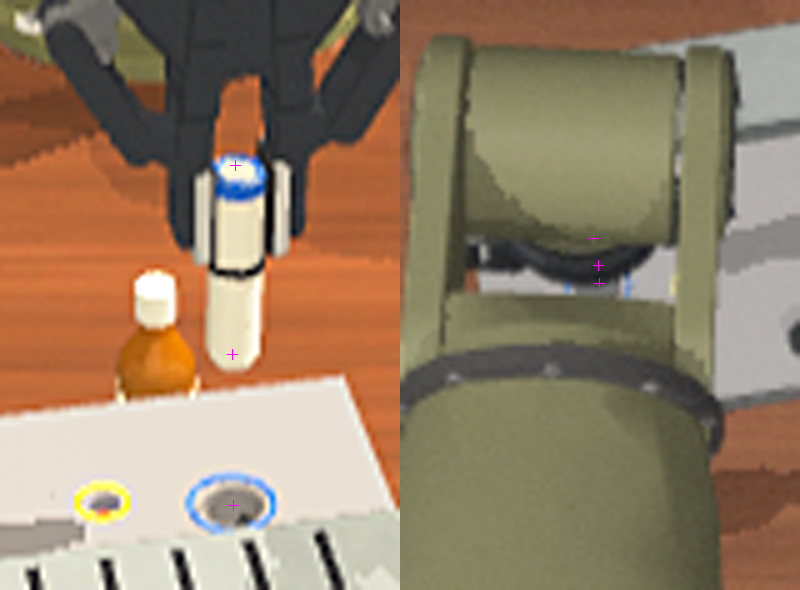

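The scene half of the crop shows the tube hanging upright at about (236,265), directly above the socket ring at (232,503). The top camera is blocked by the arm. Next I'll refine the tube's x from its rim and from the depth.

```bash
python3 - <<'E'
from h import *
D=np.load('s2.npz'); p,d=D['p'],D['d']; s=readout.read_state(); P=s['position']
e=seg(p,(318,180,18,16),*B); print('cap hull',np.round(e,2))
th=np.linspace(0,2*np.pi,200)
for dx in(-.002,0,.002):
    C=P+[dx,0.0,.0318]
    ring=[C+[.01*np.cos(a),.01*np.sin(a),h] for h in (0,-.005) for a in th]
    u=w2p('scene',np.array(ring)); print(dx,'rows',u[:200,1].min().round(2),u[:200,1].max().round(2),u[:,0].min().round(2),u[:,0].max().round(2))
c=cv2.resize(p[178:200,316:338],None,fx=4,fy=4,interpolation=cv2.INTER_CUBIC)
m=cv2.inRange(cv2.cvtColor(c,cv2.COLOR_RGB2HSV),*B); q=cv2.findNonZero(m)[:,0]
print('blue top row',178+(q[:,1].min()+.5)/4-.5,'bottom',178+(q[:,1].max()+.5)/4-.5,'cols',316+(q[:,0].min()+.5)/4-.5,316+(q[:,0].max()+.5)/4-.5)
pts=np.array([p2w('scene',u,v,d=d[v,u]) for v in range(196,222) for u in (326,327)]); print('tube front',np.median(pts,0).round(4))
pan=np.array([p2w('scene',u,v,d=d[v,u]) for v in range(243,250) for u in range(305,350)]); print('panel z',np.median(pan[:,2]).round(4))
# station x position check: panel depth -> ring
e=seg(p,(313,245,26,20),*B); print('sock',np.round(e,2),p2w('scene',e[0],e[1],z=.082).round(4))
E
```

```text
cap hull [326.97 190.09   9.82  12.86 920.  ]
-0.002 rows 185.05 191.3 320.61 332.32
0 rows 185.67 191.94 320.65 332.38
0.002 rows 186.28 192.58 320.69 332.44
blue top row 185.625 bottom 194.625 cols 321.625 332.875
tube front [0.5931 0.0118 0.1967]
panel z 0.0823
sock [325.81 255.28  12.43  18.42 932.  ] [0.5827 0.0124 0.082 ]
```

>>> {"fn": "step_arm", "kwargs": {
  "xyz": [
    [0.003,0,0.06],
    [0.003,0,0.12],
    [0.003,0,0.17],
    [0.003,0,0.2],
    [0.003,0,0.23],
    [0.003,0,0.26],
    [0.003,0,0.28],
    [0.003,0,0.3],
    [0.003,0,0.3],
    [0.003,0,0.3]
  ],
  "turn": [
    [0,0,0],
    [0,0,0],
    [0,0,0],
    [0,0,0],
    [0,0,0],
    [0,0,0],
    [0,0,0],
    [0,0,0],
    [0,0,0],
    [0,0,0]
  ],
  "grip": [-1,-1,-1,-1,-1,-1,-1,-1,-1,-1]
}}

```text
t: 7.25
position: [0.5828, 0.0129, 0.1239]
tcp_rot: [3.13, 0.272, 0.0]
contact_force: [0.1, 1.5, 0.0]
finger_gap: 0.223
gripper_force: 39.3
```

>>> {"fn": "step_arm", "kwargs": {
  "xyz": [
    [0,0,0.015],
    [0,0,0.03],
    [0,0,0.04],
    [0,0,0.05],
    [0,0,0.05]
  ],
  "turn": [
    [0,0,0],
    [0,0,0],
    [0,0,0],
    [0,0,0],
    [0,0,0]
  ],
  "grip": [-1,-1,-1,-1,-1]
}}

```text
t: 7.67
position: [0.5828, 0.0127, 0.1109]
tcp_rot: [3.13, 0.272, -0.0]
contact_force: [1.1, -1.2, -0.5]
finger_gap: 0.221
gripper_force: 39.3
```

>>> {"fn": "step_arm", "kwargs": {
  "xyz": [
    [0,0,0.015],
    [0,0,0.025],
    [0,0,0.035],
    [0,0,0.045],
    [0,0,0.05],
    [0,0,0.05]
  ],
  "turn": [
    [0,0,0],
    [0,0,0],
    [0,0,0],
    [0,0,0],
    [0,0,0],
    [0,0,0]
  ],
  "grip": [-1,-1,-1,-1,-1,-1]
}}

```text
t: 8.17
position: [0.5828, 0.0128, 0.0985]
tcp_rot: [3.13, 0.272, -0.0]
contact_force: [2.0, -0.9, -0.9]
finger_gap: 0.224
gripper_force: 39.4
```

>>> {"fn": "step_arm", "kwargs": {
  "xyz": [
    [0,0,0.005],
    [0,0,0.01],
    [0,0,0.015],
    [0,0,0.015]
  ],
  "turn": [
    [0,0,0],
    [0,0,0],
    [0,0,0],
    [0,0,0]
  ],
  "grip": [-1,-1,-1,-1]
}}

```text
t: 8.5
position: [0.584, 0.0127, 0.0979]
tcp_rot: [3.129, 0.272, 0.006]
contact_force: [-5.6, -1.8, 27.0]
finger_gap: 0.217
gripper_force: 42.4
```

>>> {"fn": "step_arm", "kwargs": {
  "xyz": [
    [0,0,-0.01],
    [0,0,-0.012],
    [0,0,-0.012],
    [0,0,-0.012],
    [0,0,-0.012],
    [0,0,-0.012],
    [0,0,-0.12],
    [0,0,-0.28],
    [0,0,-0.44],
    [0,0,-0.6],
    [0,0,-0.6]
  ],
  "turn": [
    [0,0,0],
    [0,0,0],
    [0,0,0],
    [0,0,0],
    [0,0,0],
    [0,0,0],
    [0,0,0],
    [0,0,0],
    [0,0,0],
    [0,0,0],
    [0,0,0]
  ],
  "grip": [-1,-1,0,0,0,0,0,0,0,0,0]
}}

```text
t: 9.42
position: [0.5848, 0.0129, 0.2533]
tcp_rot: [3.128, 0.272, 0.018]
contact_force: [0.9, 0.2, 1.4]
finger_gap: 0.498
gripper_force: 0.0
```

```bash
python3 - <<'E'
from h import *
p,d=grab_frame('scene'); np.savez('s3.npz',p=p,d=d)
# expected top ring of a tube fully home: centre z .130
th=np.linspace(0,2*np.pi,200)
for z in(.130,.135,.14):
    u=w2p('scene',np.array([[.5828+.01*np.cos(a),.0127+.01*np.sin(a),z] for a in th])); print(z,u[:,1].min().round(2),u[:,0].mean().round(2))
x,y,k=270,180,5
c=cv2.resize(p[y:y+100,x:x+100],None,fx=k,fy=k,interpolation=cv2.INTER_CUBIC)
cv2.imwrite('pics/s3.png',c[...,::-1])
m=cv2.inRange(cv2.cvtColor(c,cv2.COLOR_RGB2HSV),*B)[100:340,200:]; q=cv2.findNonZero(m)[:,0]
print(y+(q[:,1].min()+100.5)/k-.5, x+(np.array([q[:,0].min(),q[:,0].max()])+200.5)/k-.5)
plan(.505,.25,.2,-90)
E
```

```text
0.13 232.13 326.3
0.135 229.99 326.33
0.14 227.83 326.37
231.6 [320.8 332.6]
xyz [-0.149, -0.989, 0.194] turn [0.002, -0.014, 0.331]
```

View pics/s3.png

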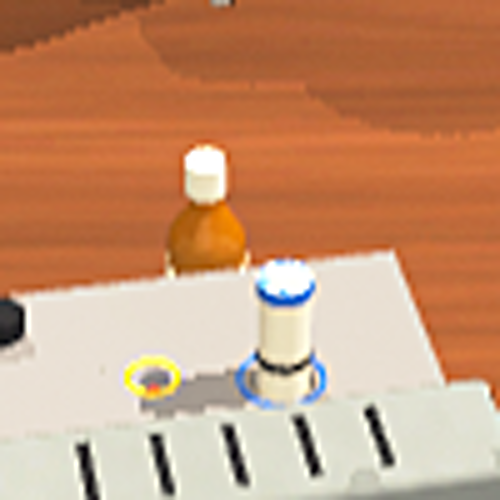

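The crop shows the tube standing upright in the blue ring at (285,330). Its cap top is at image row 231.6, against 232.1 predicted for fully home, and the wrist force rose to 27 N at the bottom. On to the stylus.

>>> {"fn": "step_arm", "kwargs": {
  "xyz": [
    [-0.03,-0.16,0],
    [-0.05,-0.33,0],
    [-0.08,-0.5,0],
    [-0.1,-0.66,0.02],
    [-0.13,-0.83,0.08],
    [-0.15,-0.99,0.15],
    [-0.15,-0.99,0.19],
    [-0.15,-0.99,0.19],
    [-0.15,-0.99,0.19]
  ],
  "turn": [
    [0,-0.01,0.06],
    [0,-0.01,0.12],
    [0,-0.01,0.18],
    [0,-0.01,0.24],
    [0,-0.01,0.3],
    [0,-0.01,0.33],
    [0,-0.01,0.33],
    [0,-0.01,0.33],
    [0,-0.01,0.33]
  ],
  "grip": [0,0,0,0,0,0,0,0,0]
}}

```text
t: 10.22
position: [0.5027, 0.25, 0.1964]
tcp_rot: [3.14, 0.003, -0.012]
contact_force: [0.1, -0.4, 0.1]
finger_gap: 0.502
gripper_force: 0.0
```

```bash
cat >> h.py <<'E'
from scipy.optimize import least_squares
def sty_obs(p,box,k=4,lo=(10,200,150),hi=(20,255,255)):
    x,y,w,h=box
    c=cv2.resize(p[y:y+h,x:x+w],None,fx=k,fy=k,interpolation=cv2.INTER_CUBIC)
    q=cv2.findNonZero(cv2.inRange(cv2.cvtColor(c,cv2.COLOR_RGB2HSV),lo,hi))[:,0]
    rows=[(x+(np.median(q[q[:,1]==r,0])+.5)/k-.5, y+(r+.5)/k-.5) for r in np.unique(q[:,1])]
    return np.array(rows)
def cyl(C,r,h,n=60):
    a=np.linspace(0,2*np.pi,n); return np.array([C+[r*np.cos(t),r*np.sin(t),z] for z in (0,h) for t in a])
E
python3 - <<'E'
from h import *
p=np.load('scene0.npz')['p']
o=sty_obs(p,(432,206,22,46)); print('rows',o[0].round(2),o[-1].round(2)); mid=o[len(o)//4:3*len(o)//4]
def res(v):
    u=w2p('scene',cyl(np.array([v[0],v[1],.05]),.007,.07))
    a=w2p('scene',np.array([[v[0],v[1],.05],[v[0],v[1],.12]])); l=np.interp(mid[:,1],a[::-1,1] if a[0,1]>a[1,1] else a[:,1],a[::-1,0] if a[0,1]>a[1,1] else a[:,0])
    return np.r_[(l-mid[:,0]).mean(), u[:,1].min()-o[0,1], u[:,1].max()-o[-1,1]]
r=least_squares(res,[.505,.249]); print(r.x.round(4),r.fun.round(2))
d=np.load('scene0.npz')['d']; print(np.median([p2w('scene',int(round(a)),int(round(b)),d=d[int(round(b)),int(round(a))]) for a,b in mid[::4]],0).round(4))
print(readout.read_state()['position'],readout.read_state()['tcp_rot'],readout.read_state()['q'])
plan(*r.x,.2,-90)
E
```

```text
rows [444.38 211.88] [439.88 243.38]
[0.5067 0.2545] [-0.    0.05 -0.05]
[0.5163 0.2511 0.0932]
[0.50272827 0.25000962 0.19641408] [ 3.13998328e+00  2.55851552e-03 -1.17796762e-02] [3.95635477e-01 3.59172518e-01 1.52563961e+00 1.49123894e-03
 1.26431673e+00 1.96434690e+00]
xyz [0.016, -0.018, -0.014] turn [0.003, 0.014, 0.003]
```

>>> {"fn": "step_arm", "kwargs": {
  "xyz": [
    [0.015,-0.014,0],
    [0.015,-0.014,0.14],
    [0.015,-0.014,0.28],
    [0.015,-0.014,0.4],
    [0.015,-0.014,0.46],
    [0.015,-0.014,0.47],
    [0.015,-0.014,0.47],
    [0.015,-0.014,0.47],
    [0.015,-0.014,0.47],
    [0.015,-0.014,0.47],
    [0.015,-0.014,0.47],
    [0.015,-0.014,0.47],
    [0.015,-0.014,0.47],
    [0.015,-0.014,0.47],
    [0.015,-0.014,0.47]
  ],
  "turn": [
    [0,0.014,0],
    [0,0.014,0],
    [0,0.014,0],
    [0,0.014,0],
    [0,0.014,0],
    [0,0.014,0],
    [0,0.014,0],
    [0,0.014,0],
    [0,0.014,0],
    [0,0.014,0],
    [0,0.014,0],
    [0,0.014,0],
    [0,0.014,0],
    [0,0.014,0],
    [0,0.014,0]
  ],
  "grip": [0,0,0,0,0,0,0,-1,-1,-1,-1,-1,-1,-1,-1],
  "squeeze": 30
}}

```text
t: 11.47
position: [0.5072, 0.2538, 0.0816]
tcp_rot: [-3.141, -0.001, -0.008]
contact_force: [0.9, -1.1, 6.6]
finger_gap: 0.15
gripper_force: 29.6
```

>>> {"fn": "step_arm", "kwargs": {
  "xyz": [
    [0,0,-0.05],
    [0,0,-0.18],
    [0,0,-0.34],
    [0,0,-0.5],
    [0,0,-0.62],
    [0,0,-0.68],
    [0,0,-0.68],
    [0,0,-0.68]
  ],
  "turn": [
    [0,0,0],
    [0,0,0],
    [0,0,0],
    [0,0,0],
    [0,0,0],
    [0,0,0],
    [0,0,0],
    [0,0,0]
  ],
  "grip": [-1,-1,-1,-1,-1,-1,-1,-1]
}}

```text
t: 12.13
position: [0.5059, 0.2538, 0.2512]
tcp_rot: [-3.141, -0.001, -0.006]
contact_force: [0.2, -0.1, -0.9]
finger_gap: 0.152
gripper_force: 29.3
```

```bash
python3 -c "
from h import *
s=readout.read_state();print(s['finger_gap'],s['tcp_rot'],s['q'])
plan(.5807,-.0365,.25,-90)"
```

```text
0.15220205019140146 [-3.14131778e+00 -1.03570789e-03 -5.89908103e-03] [ 4.00739045e-01  3.19321661e-01  1.44916059e+00 -1.24116447e-03
  1.36954691e+00  1.97112190e+00]
xyz [0.257, 1.0, 0.005] turn [-0.001, -0.007, 0.001]
xyz [0.042, 0.161, 0.0] turn [0.0, -0.0, 0.0]
```

>>> {"fn": "step_arm", "kwargs": {
  "xyz": [
    [0.05,0.16,0],
    [0.1,0.33,0],
    [0.13,0.5,0],
    [0.17,0.66,0],
    [0.21,0.83,0],
    [0.257,1,0],
    [0.257,1,0],
    [0.257,1,0]
  ],
  "turn": [
    [0,-0.007,0],
    [0,-0.007,0],
    [0,-0.007,0],
    [0,-0.007,0],
    [0,-0.007,0],
    [0,-0.007,0],
    [0,-0.007,0],
    [0,-0.007,0]
  ],
  "grip": [-1,-1,-1,-1,-1,-1,-1,-1]
}}

```text
t: 12.8
position: [0.5702, 0.0012, 0.2487]
tcp_rot: [3.141, -0.005, -0.007]
contact_force: [-0.8, 0.2, -0.9]
finger_gap: 0.154
gripper_force: 29.4
```

>>> {"fn": "step_arm", "kwargs": {
  "xyz": [
    [0.03,0.1,0.05],
    [0.042,0.161,0.13],
    [0.042,0.161,0.2],
    [0.042,0.161,0.25],
    [0.042,0.161,0.28],
    [0.042,0.161,0.28],
    [0.042,0.161,0.28],
    [0.042,0.161,0.28]
  ],
  "turn": [
    [0,0,0],
    [0,0,0],
    [0,0,0],
    [0,0,0],
    [0,0,0],
    [0,0,0],
    [0,0,0],
    [0,0,0]
  ],
  "grip": [-1,-1,-1,-1,-1,-1,-1,-1]
}}

```text
t: 13.47
position: [0.581, -0.0359, 0.1811]
tcp_rot: [3.141, 0.002, -0.001]
contact_force: [-0.2, -0.2, 0.1]
finger_gap: 0.157
gripper_force: 29.5
```

```bash
python3 - <<'E'
from h import *
p,d=grab_frame('scene'); np.savez('s4.npz',p=p,d=d)
s=readout.read_state(); P=s['position']; print(P,s['tcp_rot'])
x,y,k=265,170,6
c=cv2.resize(p[y:y+100,x:x+100,::-1],None,fx=k,fy=k,interpolation=cv2.INTER_CUBIC)
for Q in (P-[0,0,.0716],P+[0,0,.0384],np.array([.5806,-.0365,.082])):
    u=w2p('scene',Q)[0]; print(u.round(2)); cv2.drawMarker(c,tuple(int(v) for v in ((u-[x,y]+.5)*k)),(255,0,255),0,10,1)
cv2.imwrite('pics/s4.png',c)
E
```

```text
[ 0.58105211 -0.03609251  0.18123079] [ 3.14098564e+00  1.77477390e-03 -2.42185043e-04]
[300.02 243.91]
[298.54 194.2 ]
[300.15 255.03]
```

View pics/s4.png

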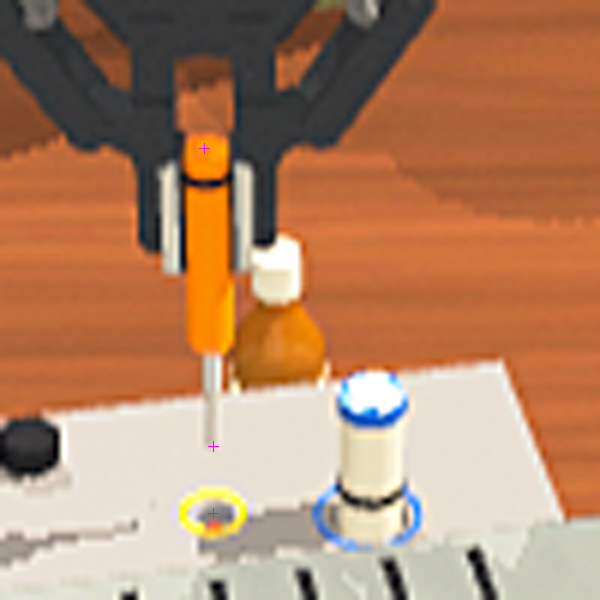

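The crop shows the stylus upright in the pads with its tip at (211,446), above the well ring at (213,513). The alignment is good, so I'll press.

>>> {"fn": "step_arm", "kwargs": {
  "xyz": [
    [0,0,0.04],
    [0,0,0.08],
    [0,0,0.105],
    [0,0,0.125],
    [0,0,0.125]
  ],
  "turn": [
    [0,0,0],
    [0,0,0],
    [0,0,0],
    [0,0,0],
    [0,0,0]
  ],
  "grip": [-1,-1,-1,-1,-1]
}}

```text
t: 13.93
position: [0.5801, -0.0365, 0.1474]
tcp_rot: [3.141, 0.001, -0.006]
contact_force: [-0.2, -0.4, -0.5]
finger_gap: 0.157
gripper_force: 29.5
```

>>> {"fn": "step_arm", "kwargs": {
  "xyz": [
    [0,0,0.008],
    [0,0,0.016],
    [0,0,0.024],
    [0,0,0.028],
    [0,0,0.028]
  ],
  "turn": [
    [0,0,0],
    [0,0,0],
    [0,0,0],
    [0,0,0],
    [0,0,0]
  ],
  "grip": [-1,-1,-1,-1,-1]
}}

```text
t: 14.35
position: [0.5809, -0.0366, 0.1424]
tcp_rot: [3.141, 0.001, -0.001]
contact_force: [-0.4, -1.1, 3.8]
finger_gap: 0.154
gripper_force: 29.9
```

>>> {"fn": "step_arm", "kwargs": {
  "xyz": [
    [0,0,0.003],
    [0,0,0.006],
    [0,0,0.006],
    [0,0,0.006],
    [0,0,0.006],
    [0,0,0.006],
    [0,0,0.006],
    [0,0,0.006],
    [0,0,0.006],
    [0,0,0.006],
    [0,0,0.006],
    [0,0,0.006],
    [0,0,0.006],
    [0,0,0.006],
    [0,0,0.006],
    [0,0,0.006],
    [0,0,0.006]
  ],
  "turn": [
    [0,0,0],
    [0,0,0],
    [0,0,0],
    [0,0,0],
    [0,0,0],
    [0,0,0],
    [0,0,0],
    [0,0,0],
    [0,0,0],
    [0,0,0],
    [0,0,0],
    [0,0,0],
    [0,0,0],
    [0,0,0],
    [0,0,0],
    [0,0,0],
    [0,0,0]
  ],
  "grip": [-1,-1,-1,-1,-1,-1,-1,-1,-1,-1,-1,-1,-1,-1,-1,-1,-1]
}}

```text
t: 15.77
position: [0.5813, -0.0366, 0.1419]
tcp_rot: [3.141, 0.001, 0.001]
contact_force: [-1.1, 0.5, 10.5]
finger_gap: 0.152
gripper_force: 30.6
```

The force rose to 10.5 N with the button against its stop, and I held it for over a second. Retracting now.

>>> {"fn": "step_arm", "kwargs": {
  "xyz": [
    [0,0,-0.03],
    [0,0,-0.1],
    [0,0,-0.2],
    [0,0,-0.32],
    [0,0,-0.42],
    [0,0,-0.44],
    [0,0,-0.44]
  ],
  "turn": [
    [0,0,0],
    [0,0,0],
    [0,0,0],
    [0,0,0],
    [0,0,0],
    [0,0,0],
    [0,0,0]
  ],
  "grip": [-1,-1,-1,-1,-1,-1,-1]
}}

```text
t: 16.35
position: [0.5813, -0.0365, 0.2523]
tcp_rot: [3.141, 0.001, 0.003]
contact_force: [0.2, -0.6, -1.3]
finger_gap: 0.153
gripper_force: 29.6
```

```bash
python3 -c "
from h import *
plan(.507,.2538,.25,-90)"
```

```text
xyz [-0.255, -1.0, 0.007] turn [0.002, -0.003, 0.001]
xyz [-0.042, -0.161, 0.001] turn [-0.0, -0.0, 0.0]
```

>>> {"fn": "step_arm", "kwargs": {
  "xyz": [
    [-0.04,-0.16,0],
    [-0.08,-0.33,0],
    [-0.13,-0.5,0],
    [-0.17,-0.66,0],
    [-0.21,-0.83,0],
    [-0.255,-1,0],
    [-0.255,-1,0],
    [-0.255,-1,0]
  ],
  "turn": [
    [0,0,0],
    [0,0,0],
    [0,0,0],
    [0,0,0],
    [0,0,0],
    [0,0,0],
    [0,0,0],
    [0,0,0]
  ],
  "grip": [-1,-1,-1,-1,-1,-1,-1,-1]
}}

```text
t: 17.02
position: [0.5157, 0.2158, 0.2489]
tcp_rot: [3.141, 0.007, -0.006]
contact_force: [1.2, -0.5, -0.6]
finger_gap: 0.155
gripper_force: 29.6
```

>>> {"fn": "step_arm", "kwargs": {
  "xyz": [
    [-0.03,-0.1,0.05],
    [-0.042,-0.161,0.15],
    [-0.042,-0.161,0.27],
    [-0.042,-0.161,0.38],
    [-0.042,-0.161,0.42],
    [-0.042,-0.161,0.42],
    [-0.042,-0.161,0.42],
    [-0.042,-0.161,0.42]
  ],
  "turn": [
    [0,0,0],
    [0,0,0],
    [0,0,0],
    [0,0,0],
    [0,0,0],
    [0,0,0],
    [0,0,0],
    [0,0,0]
  ],
  "grip": [-1,-1,-1,-1,-1,-1,-1,-1]
}}

```text
t: 17.68
position: [0.5072, 0.2535, 0.1471]
tcp_rot: [-3.141, 0.0, -0.001]
contact_force: [0.5, -0.7, -0.6]
finger_gap: 0.151
gripper_force: 29.6
```

```bash
python3 - <<'E'
from h import *
p,d=grab_frame('scene'); s=readout.read_state(); P=s['position']; print(P,s['tcp_rot'])
x,y,k=390,165,6
c=cv2.resize(p[y:y+100,x:x+100,::-1],None,fx=k,fy=k,interpolation=cv2.INTER_CUBIC)
for Q in (P-[0,0,.0716],P+[0,0,.0384],np.array([.5067,.2538,.05])):
    u=w2p('scene',Q)[0]; cv2.drawMarker(c,tuple(int(v) for v in ((u-[x,y]+.5)*k)),(255,0,255),0,10,1)
cv2.imwrite('pics/s5.png',c)
E
```

```text
[0.50712619 0.25357514 0.14721863] [-3.14107721e+00 -2.39092444e-05 -1.36394820e-03]
```

View pics/s5.png

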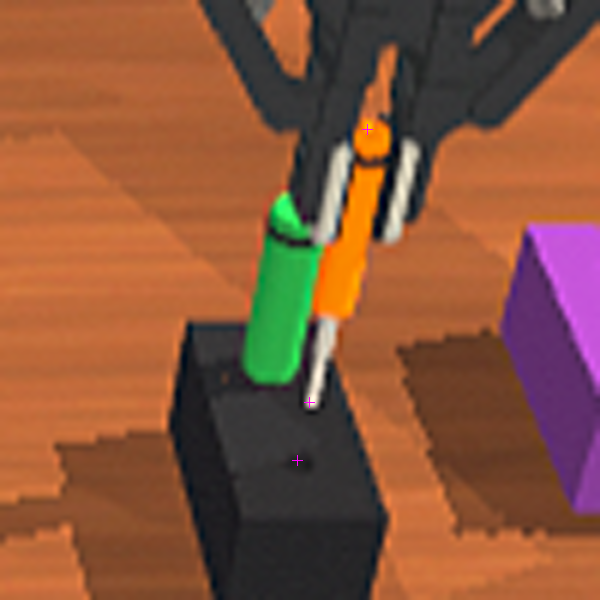

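The crop shows the stylus tip at (311,405), just above the empty hole at about (301,464), and the green driver undisturbed at (280,300). Lowering.

>>> {"fn": "step_arm", "kwargs": {
  "xyz": [
    [0,-0.003,0.04],
    [0,-0.003,0.08],
    [0,-0.003,0.11],
    [0,-0.003,0.14],
    [0,-0.003,0.14]
  ],
  "turn": [
    [0,0,0],
    [0,0,0],
    [0,0,0],
    [0,0,0],
    [0,0,0]
  ],
  "grip": [-1,-1,-1,-1,-1]
}}

```text
t: 18.15
position: [0.5055, 0.2541, 0.1084]
tcp_rot: [3.14, 0.001, -0.007]
contact_force: [0.2, -0.3, 0.3]
finger_gap: 0.153
gripper_force: 29.6
```

>>> {"fn": "step_arm", "kwargs": {
  "xyz": [
    [0,0,0.03],
    [0,0,0.06],
    [0,0,0.09],
    [0,0,0.105],
    [0,0,0.113],
    [0,0,0.113],
    [0,0,0.113]
  ],
  "turn": [
    [0,0,0],
    [0,0,0],
    [0,0,0],
    [0,0,0],
    [0,0,0],
    [0,0,0],
    [0,0,0]
  ],
  "grip": [-1,-1,-1,-1,-1,-1,-1]
}}

```text
t: 18.73
position: [0.5063, 0.2545, 0.0823]
tcp_rot: [3.141, 0.001, -0.002]
contact_force: [0.1, -0.1, 0.3]
finger_gap: 0.153
gripper_force: 29.5
```

>>> {"fn": "step_arm", "kwargs": {
  "xyz": [
    [0,0,0],
    [0,0,0],
    [0,0,0],
    [0,0,0],
    [0,0,0],
    [0,0,0],
    [0,0,-0.1],
    [0,0,-0.25],
    [0,0,-0.4],
    [0,0,-0.56],
    [0,0,-0.72],
    [0,0,-0.72],
    [0,0,-0.72],
    [0,0,-0.72]
  ],
  "turn": [
    [0,0,0],
    [0,0,0],
    [0,0,0],
    [0,0,0],
    [0,0,0],
    [0,0,0],
    [0,0,0],
    [0,0,0],
    [0,0,0],
    [0,0,0],
    [0,0,0],
    [0,0,0],
    [0,0,0],
    [0,0,0]
  ],
  "grip": [-0.4,-0.2,0,0,0,0,0,0,0,0,0,0,0,0]
}}

```text
t: 19.9
position: [0.5062, 0.2544, 0.2615]
tcp_rot: [3.141, 0.001, -0.004]
contact_force: [-0.2, -0.3, -0.5]
finger_gap: 0.499
gripper_force: 0.0
```

```bash
python3 - <<'E'
from h import *
p,d=grab_frame('scene'); cv2.imwrite('pics/s6.png',cv2.resize(p[180:320,90:490,::-1],None,fx=2,fy=2,interpolation=cv2.INTER_CUBIC))
p0=np.load('scene0.npz')['p']
o=sty_obs(p,(432,206,22,46)); o0=sty_obs(p0,(432,206,22,46)); print(o[[0,-1]],o0[[0,-1]])
E
```

```text
[[444.5   211.375]
 [441.375 242.875]] [[444.375 211.875]
 [439.875 243.375]]
```

View pics/s6.png

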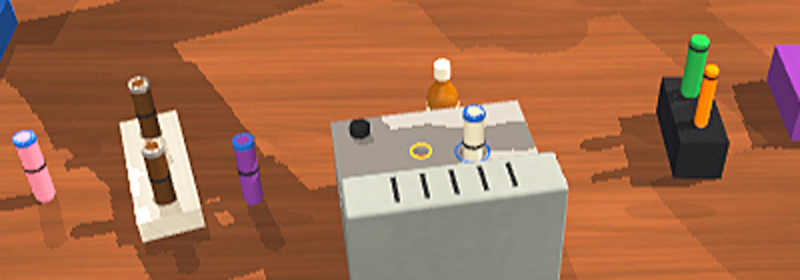

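The crop shows the tube in the socket at (473,130) and the stylus back upright in its hole at (706,97), its image within about 1.5 px of the start. The driver, flux and both spent tubes are in place, and the gripper is clear.

```bash
python3 -c "
from workcell import finish_job
print(finish_job())"
```

```text
the job is handed in; nothing more can be done
None
```

The job is handed in, with no verdict returned: the filter tube went to the bottom of the socket, the reset button was held down for over a second and released, and the stylus is back upright in its stand hole, with the spent tubes, screwdriver and flux bottle in place in the last picture.

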